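# Empty and nest the flowerpots for winter

### The job

Tip the clay drainage balls out of the middle-sized flowerpot into the black boot tray, then nest the three terracotta pots right way up in size order: the middle one in the large one where it stands on the bench, and the small one in the middle one, each fully home with its collar resting on the rim below. Terracotta chips, so put the pots together gently; do not bang into the little wooden shelf, and leave the other things on the bench where they are.

Things in the scene. Friction and masses are not known exactly. Their poses are not given: they have to be found in the camera images.
- pot_m: Middle terracotta pot with the balls in it, loose, 150 g, upright at the shelf's near edge. Height 78; outer diameter 42 at the foot to 57 at height 56; above, a straight collar band 22 tall, outer diameter 69, mouth 56. Wall 4, floor 5 thick. Origin: centre of underside; z up to the mouth. Fully home, its origin is 42 above the large pot's.
- pot_l: Large terracotta pot, empty, 450 g, upright on the right of the bench. Height 98; outer diameter 52 at the foot to 66 at height 72; above, a collar 26 tall, outer diameter 78, mouth inner diameter 62; floor 5 thick. Origin: centre of underside; z up.
- pot_s: Small terracotta pot, empty, 90 g, upright on the right of the bench. Height 60; outer diameter 32 at the foot to 51 at height 40; above, a collar 20 tall, outer diameter 62. Origin: centre of underside; z up. Fully home, its origin is 38 above the middle pot's (balls left inside would hold it up).
- tray: Black rubber boot tray, fixed: 200 x 200, walls 35 high and 6 thick, open on top. Origin: centre of the underside; its sides run along its x and y.
- shelf: Low wooden shelf, fixed: board 120 deep (x), 250 long (y), underside 155 up, stock on it to 240; side panels 18 thick at y = +-115, x = -15 to 55. Origin: bench level under its centre. Its near edge (-x side) faces the tray; the bench 110 in front of it is clear.
- shelf_edge (a point): Middle of the board's lower near edge (towards the tray), 155 above the bench. The middle pot's axis starts 8 to 15 out from this edge, so the pot is half under the board and a gripper pointing straight down strikes it.
- ball0_center (a point): Centre of a round fired-clay drainage ball, diameter 24, 15 g; starts inside the middle pot.
- ball1_center (a point): Centre of a round fired-clay drainage ball, diameter 24, 15 g; starts inside the middle pot.
- ball2_center (a point): Centre of a round fired-clay drainage ball, diameter 24, 15 g; starts inside the middle pot.
- mug: White ceramic mug, empty, upright, diameter 80, height 92, handle towards its +y. Bystander among the pots on the right. Origin: centre of the underside.
- flashlight: Black flashlight standing on its lens end, diameter 48, height 150, near the far right corner. Bystander. Origin: centre of the underside.
- snow_brush: Red plastic snow brush, about 380 long, lying at the back along its x. Bystander. Origin: underside at mid length.
- wax_tin: Flat steel tin, diameter 72, height 30, behind the tray. Bystander. Origin: centre of the underside.
- trowel: Flat hand tool, 260 long, lying at the left along its x. Bystander.
Mind the look-alikes: they are no part of the job. What is shaped like the pot_m but blue, green or turquoise is not meant.

How it is judged (in metres and radians):
On the way, in this order (a step that is already met when the one before it is completed fails the run):
1. the middle pot is tipped well over, off the bench (angle between pot_m's own z axis and vertical above 1.2 rad and height (world z) of pot_m above 0.04 m), for 0.05 s.
2. all three balls are in the boot tray (x of ball0_center in the frame of tray between -0.1 and 0.1 m and y of ball0_center in the frame of tray between -0.1 and 0.1 m and z of each of ball0_center, ball1_center, ball2_center in the frame of tray below 0.04 m and x of ball1_center in the frame of tray between -0.1 and 0.1 m and y of ball1_center in the frame of tray between -0.1 and 0.1 m and x of ball2_center in the frame of tray between -0.1 and 0.1 m and y of ball2_center in the frame of tray between -0.1 and 0.1 m), for 0.2 s.
At the end, for the whole second after the job is handed in: Balls in the tray; large pot upright on the bench, within 60 mm of its start; middle pot upright in it, origin 36 to 46 mm above the large one's, within 8 mm of its axis; small pot likewise in the middle one, origin 32 to 42 mm above; pots parallel within 0.1 rad, at rest, let go (all of step 2 and z of pot_m in the frame of pot_l between 0.036 and 0.046 m and horizontal distance between pot_m and pot_l below 0.008 m and angle between the z axis of pot_m and the z axis of pot_l, either way round below 0.1 rad and angle between each of pot_m, pot_s's own z axis and vertical below 0.15 rad and z of pot_s in the frame of pot_m between 0.032 and 0.042 m and horizontal distance between pot_s and pot_m below 0.008 m and angle between the z axis of pot_s and the z axis of pot_m, either way round below 0.1 rad and angle between pot_l's own z axis and vertical below 0.05 rad and height (world z) of pot_l below 0.01 m and distance of pot_l from where it was at the start of the episode below 0.06 m and linear speed of each of pot_s, pot_m, pot_l below 0.02 m/s); the robot touches nothing.
It fails at once if a bystander is moved more than 40 mm or tipped over (distance of any of mug, flashlight, snow_brush, wax_tin, trowel from where it was at the start of the episode above 0.04 m or angle between any of mug, flashlight's own z axis and vertical above 0.5 rad).
It fails at once if the shelf is banged: the robot pushes it with more than 25 N (contact force between any of the arm, the fingers and shelf above 25 N).
It fails at once if pots are put together roughly: more than 70 N between two of them (contact force between any of pot_m, pot_s and pot_l above 70 N or contact force between pot_s and pot_m above 70 N).
It also fails if it takes over 72 s, if anything falls off the work surface, if the arm or the gripper's body presses on something with over 40 N, if the wrist force passes 120 N, or if a joint passes its speed limit or range.

### The arm

A 7-joint arm with a two-finger parallel gripper is mounted at the origin on the work surface. World frame = base frame: x ahead of the robot, y to its left, z up, the work surface at z = 0. Lengths are in mm, angles in rad, forces in N, time in s.
With the tool pointing down it reaches from about 400 to 850 mm from the base axis. Payload 4.4 kg.
Tool frame: the origin (TCP) lies at the very end of the fingers, on their centre line; the grasp point (between the pads) lies 19 mm behind it; z points along the fingers, y is the line along which they close (so a half turn about z gives the same grasp; the last joint's range is limited). The gripper opens to 94 mm and grips with 3 to 60 N. Pads are 16 mm wide; open, the fingers measure 119 mm over their backs; the gripper's body (75 mm by 177 mm) begins 78 mm behind the grasp point.
Start: joints at [-1.192, 0.628, 0.038, 1.517, -0.027, 0.996, -0.02], TCP at [279.659, 586.779, 205.478] pointing down, gripper open.
Joint ranges: [-3.06, 3.06], [-0.37, 2.12], [-1.25, 1.32], [0.18, 2.47], [-1.1, 4.24], [0.23, 1.98], [-2.94, 2.94]. Speed limits (rad/s): [2.57, 2.57, 3.14, 3.14, 3.14, 3.14, 3.14].

### API

Orientations are given as a rotation vector (axis times angle).
In Python, from station import telemetry, cams, ctrl gives the robot as it stands. The module is installed in compiled form; this text tells all that it offers.
- The arm moves only by the shell command python3 -m pendant 'ROWS' [FORCE]. ROWS is JSON, a list of rows, each a list of 7 numbers: the shift along the tool's x, y, z as a fraction of full scale, then the turn, a rotation vector about the tool's x, y, z as a fraction of full scale, then the opening, from -1 (shut) to 1 (fully open). In form: [[x, y, z, rx, ry, rz, jaw], ...]. A call has 1 to 12 rows; each row shifts and turns the commanded pose from where the row before left it, along the tool's axes as they then stand; what a row does not reach is not made up. Full scale, the value 1, is 40 cm for a shift and 2 rad for a turn. A row lasts 1/8 s, in which the tool goes at most 62.5 mm and 10.7 degrees, less where a joint would pass 70% of its speed; a pose out of reach is approached as far as the arm can. A call with a number of a shift or a turn outside -1 to 1 is refused whole. A call with a gripper value outside its range is refused whole. The fingers move at their own pace and stop on an object; FORCE is the grip in N (left out, the last holds). Time passes only in rows, so rows that do not move let the fingers close. It gives the time, the measured TCP pose, the force, the opening and the grip force at its end, in the units of the state.
- telemetry.read_state(): the state, without advancing time (a new reading comes with each control period).
- cams.grab_frame(name): name is "side" or "top" or "wrist"; returns a dict with "img" (480x640x3 uint8, red, green, blue), "z_map" (480x640 float32, mm along the optical axis (not along the pixel's ray), 0 where there is no reading), "mtx" (3x3 intrinsics, pixels), "D" ([k1, k2, p1, p2, k3] as OpenCV has them; the pictures are not rectified), "origin" and "orientation" of the camera in the world; the wrist camera has in their place "tool_from_camera" (4x4, takes a point from camera to tool coordinates, whose origin is the TCP and whose axes are the flange's). Camera axes: x right, y down, z forward; pixel columns grow to the right and rows downward; lengths in mm; the calibration is good to about 2 mm. A picture is of the moment at which its call begins: read the wrist's pose just before it.
- ctrl.job_done(): hands the job in; it is judged then, once.
The state is a dict: "clock": time; "qpos": joint angles; "joint_vel": joint speeds; "joint_torque": joint torques, N m; "position": TCP position; "orientation": TCP orientation; "force": force on the tool from outside, world axes, zero at the start; "wrist_torque": the same for the moment, N m; "finger_gap": finger opening in mm; "grasp_force": force on a finger pad.
Only numpy, scipy, OpenCV 4.12 (cv2) and the standard library are available. Lean on these libraries where they do the work, as an engineer would, in place of code of your own. Each camera call takes 0.05 s, during which the arm holds its last target. There are 200 camera calls.

## Working session

There is one attempt and no reset: what is moved stays moved. The work goes in short steps, Python scripts to look and compute and a shell command to move; the robot and the scene stay as the last step left them, time stands still between calls to the robot, and variables do not carry over. Pictures are saved under pics/ and viewed, at most 10 in all, crops included, and the job is handed in when it is done.

```bash
mkdir -p pics; cat > h.py <<'E'
import numpy as np,cv2
from scipy.spatial.transform import Rotation as R
from station import telemetry,cams,ctrl
def grab(n):
    s=telemetry.read_state(); f=cams.grab_frame(n)
    if n=='wrist':
        T=np.eye(4);T[:3,:3]=R.from_rotvec(s['orientation']).as_matrix();T[:3,3]=s['position']
        M=T@np.array(f['tool_from_camera'])
    else:
        M=np.eye(4);o=np.array(f['orientation'],float)
        M[:3,:3]=o if o.shape==(3,3) else R.from_rotvec(o).as_matrix();M[:3,3]=f['origin']
    f['M']=M;return f
def cloud(f):
    h,w=f['z_map'].shape;u,v=np.meshgrid(np.arange(w),np.arange(h))
    p=cv2.undistortPoints(np.stack([u,v],-1).reshape(-1,1,2).astype(np.float32),np.array(f['mtx'],float),np.array(f['D'],float)).reshape(h,w,2)
    z=f['z_map'][...,None].astype(float);P=np.concatenate([p*z,z],-1)
    P=P@f['M'][:3,:3].T+f['M'][:3,3];P[f['z_map']==0]=np.nan
    return P
E
python3 - <<'E'
from h import *
s=telemetry.read_state();print(s['clock'],s['position'],s['orientation'])
for n in ['side','top']:
    f=grab(n);P=cloud(f);np.save(n+'.npy',P);cv2.imwrite(f'{n}_raw.png',f['img'][...,::-1]);cv2.imwrite(f'pics/{n}0.png',f['img'][...,::-1]);print(n,f['M'].round(3).tolist())
E
```

```text
0.0 [279.32993599 586.17587586 204.58501165] [-6.92780989e-01 -3.06384716e+00  2.88161491e-03]
side [[0.022, 0.835, -0.549, 1371.741], [1.0, -0.027, -0.001, 72.903], [-0.016, -0.549, -0.836, 1352.511], [0.0, 0.0, 0.0, 1.0]]
top [[0.006, -0.999, 0.04, 500.376], [-1.0, -0.007, -0.008, 57.032], [0.008, -0.04, -0.999, 1308.888], [0.0, 0.0, 0.0, 1.0]]
```

View pics/side0.png

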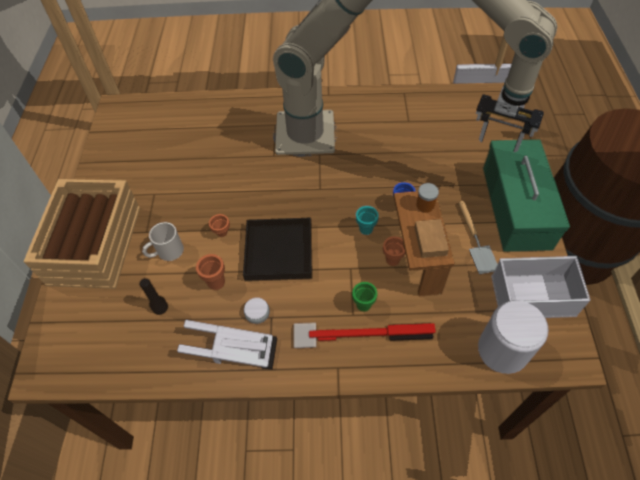

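View pics/top0.png

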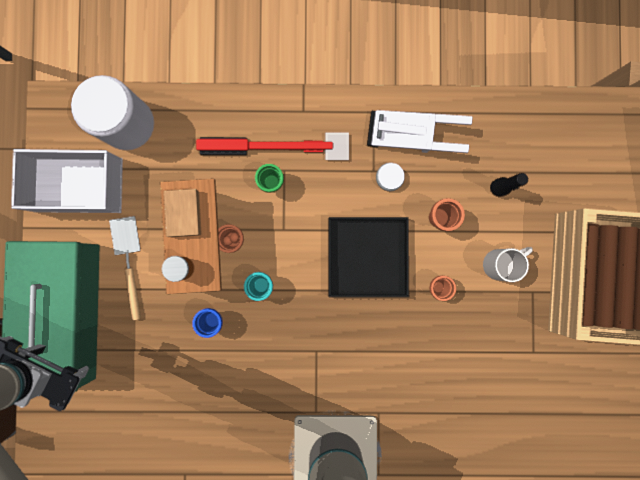

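The top view shows pot_m at (230,238) half under the shelf board (163–220, 178–293), pot_l at (448,214), pot_s at (443,288), the tray at (368,257) and the mug at (510,265). The green, turquoise and blue pots at (269,178), (258,286) and (207,322) are the look-alikes.

```bash
python3 - <<'E'
from h import *
P={n:np.load(n+'.npy') for n in('side','top')}
I={n:cv2.imread(n+'_raw.png') for n in P}
def circ(q):
    A=np.c_[2*q,np.ones(len(q))];s=np.linalg.lstsq(A,(q**2).sum(1),rcond=None)[0];return s[0],s[1],np.sqrt(s[2]+s[0]**2+s[1]**2)
def rim(n,u,v,H,r=28,terra=True):
    p=P[n][v-r:v+r,u-r:u+r].reshape(-1,3)
    q=p[np.abs(p[:,2]-H)<5]
    if len(q)<8: print(n,u,v,'few',len(q));return
    h=cv2.convexHull(q[:,:2].astype(np.float32))[:,0]
    print(n,(u,v),H,len(q),'hullcirc',np.round(circ(h),1),'minenc',cv2.minEnclosingCircle(h),'z',q[:,2].mean().round(1))
rim('top',230,238,78,r=20);rim('side',394,249,78,r=18)
rim('top',448,214,98);rim('side',211,270,98)
rim('top',443,288,60);rim('side',219,224,60,20)
rim('top',510,265,92);rim('top',269,178,78,r=22);rim('top',258,286,78,r=22);rim('top',391,176,30);rim('top',207,322,78,r=22)
p=P['top'][205:310,315:420].reshape(-1,3);q=p[np.abs(p[:,2]-35)<5]
print('tray',cv2.minAreaRect(q[:,:2].astype(np.float32)))
p=P['top'][170:305,150:228].reshape(-1,3)
for lo,hi in((150,200),(200,260)):
    q=p[(p[:,2]>lo)&(p[:,2]<hi)];print('shelf',len(q),np.percentile(q[:,2],[5,50,95]),cv2.minAreaRect(q[:,:2].astype(np.float32)),q.min(0),q.max(0))
q=P['top'][175:195,490:525].reshape(-1,3);q=q[q[:,2]>100];print('flash',q.mean(0),len(q))
for v in (185,240,288): print([P['top'][v,u].round(0).tolist() for u in (205,214,217,219,222)])
print(P['top'][230:246:3,230].round(0).tolist())
E
```

```text
top (230, 238) 78 165 hullcirc [541.8 262.3  33.2] minenc ((541.307373046875, 263.06787109375), 34.17303466796875) z 77.5
side (394, 249) 78 126 hullcirc [546.5 261.1  33.9] minenc ((547.1939086914062, 260.9103088378906), 35.819583892822266) z 77.6
top (448, 214) 98 314 hullcirc [ 600.8 -260.5   38.3] minenc ((600.5792236328125, -260.8979187011719), 39.24787139892578) z 97.3
side (211, 270) 98 217 hullcirc [ 607.  -262.9   39. ] minenc ((606.2405395507812, -262.86224365234375), 41.008663177490234) z 97.4
top (443, 288) 60 162 hullcirc [ 424.2 -258.    30.3] minenc ((423.7503967285156, -257.5888366699219), 31.53626823425293) z 59.3
side (219, 224) 60 110 hullcirc [ 429.8 -260.8   31.2] minenc ((430.3800354003906, -261.6091613769531), 33.500877380371094) z 59.3
top (510, 265) 92 193 hullcirc [ 482.3 -412.4   39.8] minenc ((481.6822814941406, -412.40380859375), 40.531768798828125) z 91.3
top (269, 178) 78 217 hullcirc [689.1 167.4  33.8] minenc ((689.0909423828125, 167.32427978515625), 34.5407829284668) z 77.5
top (258, 286) 78 222 hullcirc [427.  190.7  33.8] minenc ((426.7456970214844
[... 703 characters left out ...]
((544.704833984375, 342.200927734375), (196.30587768554688, 70.57557678222656), 3.425748109817505) [446.34715133 307.54148904 200.00406712] [643.80737005 382.81091356 246.09472615]
flash [ 676.00048141 -409.0728336   135.25773363] 190
[[657.0, 301.0, 170.0], [657.0, 282.0, 168.0], [681.0, 308.0, -4.0], [680.0, 301.0, 4.0], [681.0, 294.0, -1.0]]
[[534.0, 299.0, 171.0], [nan, nan, nan], [534.0, 273.0, 170.0], [538.0, 290.0, 54.0], [538.0, 285.0, 39.0]]
[[428.0, 298.0, 171.0], [428.0, 277.0, 176.0], [429.0, 270.0, 176.0], [429.0, 266.0, 177.0], [417.0, 291.0, -0.0]]
[[563.0, 266.0, 40.0], [557.0, 271.0, 4.0], [548.0, 263.0, 57.0], [541.0, 264.0, 51.0], [533.0, 265.0, 42.0], [527.0, 270.0, 8.0]]
```

```bash
cat >> h.py <<'E'
def ori(a,phi,flip=1,roll=0):
    a,phi=np.radians([a,phi]);d=np.array([np.sin(a)*np.cos(phi),np.sin(a)*np.sin(phi),-np.cos(a)])
    y=flip*np.array([np.sin(phi),-np.cos(phi),0]);return R.from_matrix(np.c_[np.cross(y,d),y,d])*R.from_rotvec([0,0,np.radians(roll)])
def plan(p,Rt,N=None,start=None,vmax=50):
    s=telemetry.read_state()
    p0,R0=(np.array(s['position']),R.from_rotvec(s['orientation'])) if start is None else start
    D=R0.inv()*Rt;w=D.as_rotvec();t=R0.inv().apply(np.array(p,float)-p0)
    n=N or int(max(np.ceil(np.linalg.norm(w)/.17),np.ceil(np.linalg.norm(t)/vmax),1))
    S=sum((R.from_rotvec(w*k/n).as_matrix() for k in range(n)))
    sh=np.linalg.solve(S,t)/400
    print('N',n,'row',np.r_[sh,w/n/2].round(4).tolist(),'| dist',np.linalg.norm(t).round(1),'rot',np.degrees(np.linalg.norm(w)).round(1));return np.array(p,float),Rt
E
python3 - <<'E'
from h import *
f=cams.grab_frame('wrist');print(np.array(f['tool_from_camera']).round(2).tolist())
O=R.from_rotvec(telemetry.read_state()['orientation'])
a=plan([290,580,380],O);b=plan([500,30,360],O,start=a)
for fl in(1,-1):
  plan([540,60,250],ori(55,95,fl),start=b)
E
```

```text
[[0.0, -0.96, -0.27, 77.92], [1.0, 0.0, 0.0, 0.46], [0.0, -0.27, 0.96, -180.03], [0.0, 0.0, 0.0, 1.0]]
N 4 row [-0.0077, -0.0009, -0.1095, 0.0, 0.0, 0.0] | dist 175.7 rot 0.0
N 12 row [-0.0888, -0.0846, 0.0043, 0.0, 0.0, 0.0] | dist 589.1 rot 0.0
N 9 row [-0.0137, 0.0091, 0.0297, -0.0277, 0.0483, 0.053] | dist 120.8 rot 79.3
N 14 row [-0.0017, -0.0065, 0.0227, -0.0356, -0.0204, -0.0683] | dist 120.8 rot 127.8
```

```bash
python3 -m pendant '[[-0.008,-0.001,-0.11,0,0,0,1],[-0.008,-0.001,-0.11,0,0,0,1],[-0.008,-0.001,-0.11,0,0,0,1],[-0.008,-0.001,-0.11,0,0,0,1]]' && python3 -m pendant '[[-0.089,-0.085,0.004,0,0,0,1],[-0.089,-0.085,0.004,0,0,0,1],[-0.089,-0.085,0.004,0,0,0,1],[-0.089,-0.085,0.004,0,0,0,1],[-0.089,-0.085,0.004,0,0,0,1],[-0.089,-0.085,0.004,0,0,0,1],[-0.089,-0.085,0.004,0,0,0,1],[-0.089,-0.085,0.004,0,0,0,1],[-0.089,-0.085,0.004,0,0,0,1],[-0.089,-0.085,0.004,0,0,0,1],[-0.089,-0.085,0.004,0,0,0,1],[-0.089,-0.085,0.004,0,0,0,1]]'
python3 - <<'E'
from h import *
s=telemetry.read_state();print(s['qpos'],s['clock'])
for fl in(1,-1): plan([540,60,250],ori(55,95,fl))
E
```

```text
clock: 0.65
position: [290.5, 579.4, 382.7]
orientation: [-0.693, -3.064, 0.001]
force: [0.4, -0.1, -0.2]
finger_gap: 94.3
grasp_force: 0.0
clock: 2.15
position: [500.8, 26.3, 362.1]
orientation: [-0.693, -3.064, -0.0]
force: [0.2, 0.4, -0.7]
finger_gap: 94.0
grasp_force: 0.0
[-0.32790285  0.26835609  0.29166811  1.68570352 -0.08212606  1.199574
  1.10994905] 2.15
N 9 row [-0.013, 0.0094, 0.0308, -0.0276, 0.0483, 0.0531] | dist 123.5 rot 79.3
N 14 row [-0.0017, -0.0059, 0.0233, -0.0355, -0.0203, -0.0683] | dist 123.5 rot 127.7
```

```bash
python3 -m pendant '[[-0.013,0.009,0.031,-0.028,0.048,0.053,1],[-0.013,0.009,0.031,-0.028,0.048,0.053,1],[-0.013,0.009,0.031,-0.028,0.048,0.053,1],[-0.013,0.009,0.031,-0.028,0.048,0.053,1],[-0.013,0.009,0.031,-0.028,0.048,0.053,1],[-0.013,0.009,0.031,-0.028,0.048,0.053,1],[-0.013,0.009,0.031,-0.028,0.048,0.053,1],[-0.013,0.009,0.031,-0.028,0.048,0.053,1],[-0.013,0.009,0.031,-0.028,0.048,0.053,1]]'
python3 - <<'E'
from h import *
s=telemetry.read_state();print(s['qpos'],s['clock'])
d=ori(55,95).apply([0,0,1]); g=np.array([544,262,71])
t=g+d*17
print('grasp tcp',t)
a=plan(t-130*d,ori(55,95)); plan(t,ori(55,95),start=a)
f=grab('wrist');cv2.imwrite('pics/w1.png',f['img'][...,::-1])
E
```

```text
clock: 3.28
position: [539.3, 60.6, 248.7]
orientation: [-1.564, -1.7, -0.822]
force: [0.1, 0.4, 0.3]
finger_gap: 93.7
grasp_force: 0.0
[ 0.20421905  0.73693037  0.26818479  1.72942291 -0.96223505  1.47953468
  1.04827139] 3.275
grasp tcp [542.78630532 275.8725937   61.24920058]
N 4 row [-0.0193, 0.0133, 0.0956, 0.0011, -0.0002, 0.0001] | dist 157.5 rot 0.5
N 3 row [-0.0, 0.0, 0.1083, 0.0, 0.0, 0.0] | dist 130.0 rot 0.0
```

View pics/w1.png

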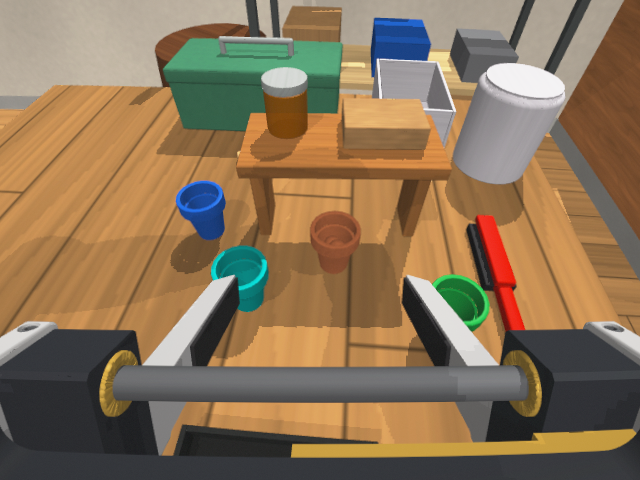

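The wrist view shows pot_m at (335,240) under the shelf, between the fingers, with the turquoise pot at (240,275) and the green pot at (460,300) outside them. Next I go to pre-grasp.

```bash
python3 -m pendant '[[-0.019,0.013,0.096,0.001,0,0,1],[-0.019,0.013,0.096,0.001,0,0,1],[-0.019,0.013,0.096,0.001,0,0,1],[-0.019,0.013,0.096,0.001,0,0,1],[0,0,0,0,0,0,1]]'
python3 - <<'E'
from h import *
s=telemetry.read_state();print(s['qpos'],s['clock'])
f=grab('wrist');P=cloud(f);hsv=cv2.cvtColor(f['img'],cv2.COLOR_RGB2HSV)
m=(np.abs(P[...,2]-78)<4)&(np.hypot(P[...,0]-544,P[...,1]-262)<50)
q=P[m][:,:2].astype(np.float32);h=cv2.convexHull(q)[:,0];A=np.c_[2*h,np.ones(len(h))];c=np.linalg.lstsq(A,(h**2).sum(1),rcond=None)[0]
print(len(q),c[:2],np.sqrt(c[2]+c[0]**2+c[1]**2),cv2.minEnclosingCircle(h))
cut=P[(P[...,2]>150)&(P[...,2]<178)&(P[...,1]>240)&(P[...,1]<300)&(abs(P[...,0]-544)<20)];print('edge min y',np.percentile(cut[:,1],[1,10]),cut[:,2].min())
d=ori(55,95).apply([0,0,1]); 
for g in ([544,262,71],[c[0],c[1],71]): plan(np.array(g)+d*17,ori(55,95),N=6)
E
```

```text
clock: 3.95
position: [549.5, 173.2, 136.0]
orientation: [-1.55, -1.707, -0.81]
force: [0.1, -0.7, 0.9]
finger_gap: 93.9
grasp_force: 0.0
[ 0.14119782  0.87417826  0.06204042  1.82311978 -1.08384429  1.17450244
  1.1209551 ] 3.95
1611 [544.55491766 263.32810865] 34.33597783920559 ((544.5275268554688, 263.2861022949219), 34.91670227050781)
edge min y [269.86748508 270.9638657 ] 155.24901956028847
N 6 row [-0.0006, 0.0007, 0.0538, -0.0003, 0.0, 0.0005] | dist 129.2 rot 0.4
N 6 row [-0.0003, 0.001, 0.0543, -0.0003, 0.0, 0.0005] | dist 130.3 rot 0.4
```

```bash
python3 - <<'E'
from h import *
O=ori(55,80);d=O.apply([0,0,1]); g=np.array([544.5,262.8,71])
a=plan(g+d*17-d*120,O); plan(g+d*17,O,N=5,start=a)
E
```

```text
N 2 row [-0.0, -0.0257, 0.0139, -0.0544, 0.0, 0.039] | dist 23.3 rot 15.3
N 5 row [0.0, 0.0, 0.06, 0.0, 0.0, 0.0] | dist 120.0 rot 0.0
```

```bash
python3 -m pendant '[[0,-0.026,0.014,-0.054,0,0.039,1],[0,-0.026,0.014,-0.054,0,0.039,1],[0,0,0,0,0,0,1]]'
python3 - <<'E'
from h import *
s=telemetry.read_state();print(s['qpos'],s['clock'])
O=ori(55,80);d=O.apply([0,0,1]); g=np.array([544.5,262.8,71])
plan(g+d*17,O,N=6)
E
```

```text
clock: 4.38
position: [533.6, 176.1, 127.4]
orientation: [-1.761, -1.543, -0.914]
force: [0.2, -1.0, -0.3]
finger_gap: 94.0
grasp_force: 0.0
[ 0.52085524  0.88580175 -0.48742522  2.03818513 -1.09512752  0.67684678
  1.06158617] 4.375
N 6 row [0.0015, -0.0005, 0.0504, -0.0035, -0.0003, 0.0017] | dist 120.9 rot 2.7
```

```bash
python3 -m pendant '[[0.002,0,0.05,-0.004,0,0.002,1],[0.002,0,0.05,-0.004,0,0.002,1],[0.002,0,0.05,-0.004,0,0.002,1]]'
python3 - <<'E'
from h import *
s=telemetry.read_state();print(s['qpos'],s['clock'])
O=ori(55,80);d=O.apply([0,0,1]); g=np.array([544.5,262.8,71])
plan(g+d*17,O,N=4)
E
```

```text
clock: 4.75
position: [542.0, 227.8, 91.1]
orientation: [-1.787, -1.535, -0.924]
force: [0.6, -0.4, -0.9]
finger_gap: 94.1
grasp_force: 0.0
[ 0.57560394  1.0364785  -0.75068609  2.05921453 -1.09316507  0.37256878
  1.04672105] 4.75
N 4 row [0.0023, -0.0018, 0.0357, -0.0027, 0.0004, 0.0015] | dist 57.4 rot 1.4
```

```bash
python3 - <<'E'
from h import *
O=ori(55,93);d=O.apply([0,0,1]); g=np.array([544.5,262.8,71])
a=plan(g+d*17-d*60,O,N=3); plan(g+d*17,O,N=4,start=a)
E
```

```text
N 3 row [0.0032, 0.0036, -0.0021, 0.0274, 0.0005, -0.0197] | dist 6.3 rot 11.6
N 4 row [-0.0, 0.0, 0.0375, 0.0, 0.0, 0.0] | dist 60.0 rot 0.0
```

```bash
python3 -m pendant '[[0.003,0.004,-0.002,0.027,0,-0.02,1],[0.003,0.004,-0.002,0.027,0,-0.02,1],[0.003,0.004,-0.002,0.027,0,-0.02,1],[0,0,0.02,0,0,0,1],[0,0,0.02,0,0,0,1]]'
python3 - <<'E'
from h import *
s=telemetry.read_state();print(s['qpos'],s['clock'])
O=ori(55,93);d=O.apply([0,0,1]); g=np.array([544.5,262.8,71])
plan(g+d*17,O,N=4)
E
```

```text
clock: 5.38
position: [543.9, 241.8, 87.2]
orientation: [-1.594, -1.68, -0.83]
force: [0.5, 0.7, 0.1]
finger_gap: 94.0
grasp_force: 0.0
[ 0.42692814  1.01188982 -0.57689146  1.89431393 -0.86029255  0.63938185
  0.89731429] 5.375
N 4 row [-0.0008, 0.001, 0.0272, 0.0001, 0.0001, 0.0001] | dist 43.5 rot 0.1
```

```bash
python3 -m pendant '[[-0.001,0.001,0.027,0,0,0,1],[-0.001,0.001,0.027,0,0,0,1],[-0.001,0.001,0.027,0,0,0,1],[-0.001,0.001,0.027,0,0,0,1],[0,0,0,0,0,0,1]]'
python3 - <<'E'
from h import *
s=telemetry.read_state();print(s['qpos'],s['clock'])
O=ori(55,93);d=O.apply([0,0,1]); g=np.array([544.5,262.8,71])
plan(g+d*17,O,N=1)
E
```

```text
clock: 6.0
position: [543.5, 277.0, 62.0]
orientation: [-1.592, -1.678, -0.832]
force: [-0.9, 0.2, 0.2]
finger_gap: 94.0
grasp_force: 0.0
[ 0.39019103  1.07288075 -0.61626204  1.89658696 -0.90065384  0.552779
  0.93142425] 6.0
N 1 row [-0.0019, 0.0005, 0.0004, 0.0003, -0.001, 0.0003] | dist 0.8 rot 0.1
```

```bash
python3 -m pendant '[[0,0,0,0,0,0,-0.5],[0,0,0,0,0,0,-0.5],[0,0,0,0,0,0,-0.5],[0,0,0,0,0,0,-0.5],[0,0,0,0,0,0,-0.5],[0,0,0,0,0,0,-0.5]]' 40
python3 - <<'E'
from h import *
s=telemetry.read_state();print(s['qpos'],s['clock'])
p=np.array(s['position']);O=R.from_rotvec(s['orientation'])
a=plan(p+[0,0,12],O,N=3); b=plan(a[0]+[-5,-120,18],O,N=6,start=a);plan([520,50,220],ori(55,75),start=b)
E
```

```text
clock: 6.75
position: [544.3, 276.0, 62.5]
orientation: [-1.593, -1.679, -0.833]
force: [-0.6, -2.7, 2.5]
finger_gap: 67.0
grasp_force: 40.0
[ 0.39109734  1.07119667 -0.61547996  1.89632572 -0.90047234  0.5534245
  0.9312847 ] 6.75
N 3 row [0.0082, 0.0, -0.0057, 0.0, 0.0, 0.0] | dist 12.0 rot 0.0
N 6 row [-0.0224, -0.0046, -0.0451, 0.0, 0.0, 0.0] | dist 121.4 rot 0.0
N 4 row [0.0269, -0.0076, -0.1007, -0.0319, -0.0002, 0.0226] | dist 167.0 rot 17.9
```

```bash
python3 -m pendant '[[0.008,0,-0.006,0,0,0,-0.5],[0.008,0,-0.006,0,0,0,-0.5],[0.008,0,-0.006,0,0,0,-0.5],[-0.011,-0.002,-0.022,0,0,0,-0.5],[-0.022,-0.005,-0.045,0,0,0,-0.5],[-0.022,-0.005,-0.045,0,0,0,-0.5],[-0.022,-0.005,-0.045,0,0,0,-0.5],[-0.022,-0.005,-0.045,0,0,0,-0.5],[-0.022,-0.005,-0.045,0,0,0,-0.5],[-0.011,-0.002,-0.022,0,0,0,-0.5],[0,0,0,0,0,0,-0.5]]'
python3 - <<'E'
from h import *
s=telemetry.read_state();print(s['qpos'],s['clock'])
f=grab('wrist');cv2.imwrite('pics/w2.png',f['img'][...,::-1])
plan([510,0,230],ori(55,75))
E
```

```text
clock: 8.12
position: [539.0, 156.0, 92.6]
orientation: [-1.594, -1.678, -0.833]
force: [0.1, -0.2, -0.1]
finger_gap: 67.0
grasp_force: 40.0
[ 0.53496623  0.99053519 -0.50836398  1.86604089 -0.76360286  0.77636545
  0.90210245] 8.125
N 5 row [0.0106, -0.0084, -0.1046, -0.0256, -0.0002, 0.0181] | dist 210.5 rot 18.0
```

View pics/w2.png

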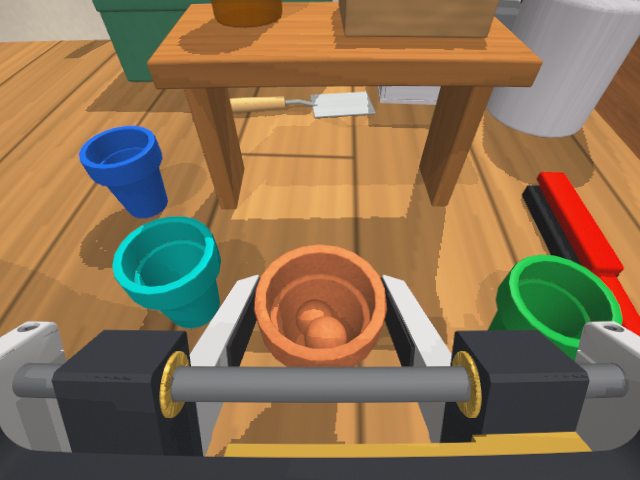

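The wrist view shows the pot held upright between the fingers, with the balls inside it at (320,325). Next I carry it over the tray.

```bash
python3 - <<'E'
from h import *
O=ori(60,45);d=O.apply([0,0,1]);plan(np.array([514,-66,135])+d*17,O,N=9)
E
```

```text
N 9 row [-0.0241, 0.0154, -0.0546, -0.0392, 0.0044, 0.0251] | dist 215.7 rot 48.2
```

```bash
python3 -m pendant '[[0.008,0,-0.03,0,0,0,-0.5],[-0.024,0.015,-0.055,-0.039,0.004,0.025,-0.5],[-0.024,0.015,-0.055,-0.039,0.004,0.025,-0.5],[-0.024,0.015,-0.055,-0.039,0.004,0.025,-0.5],[-0.024,0.015,-0.055,-0.039,0.004,0.025,-0.5],[-0.024,0.015,-0.055,-0.039,0.004,0.025,-0.5],[-0.024,0.015,-0.055,-0.039,0.004,0.025,-0.5],[-0.024,0.015,-0.055,-0.039,0.004,0.025,-0.5],[-0.024,0.015,-0.055,-0.039,0.004,0.025,-0.5],[-0.024,0.015,-0.055,-0.039,0.004,0.025,-0.5],[0,0,0,0,0,0,-0.5]]'
python3 - <<'E'
from h import *
s=telemetry.read_state();print(s['qpos'],s['clock'])
O=ori(60,45);d=O.apply([0,0,1]);plan(np.array([514,-66,135])+d*17,O)
E
```

```text
clock: 9.55
position: [524.5, -82.7, 143.3]
orientation: [-2.237, -0.945, -1.272]
force: [0.5, 0.4, -1.4]
finger_gap: 66.7
grasp_force: 40.0
[ 1.37265304  1.07620257 -0.99606262  2.22834024 -1.09950358  0.23340479
  1.06278349] 9.55
N 1 row [-0.0121, -0.0466, 0.0635, -0.0115, 0.0042, 0.0003] | dist 31.9 rot 1.4
```

```bash
python3 - <<'E'
from h import *
O=ori(60,68);d=O.apply([0,0,1]);plan(np.array([508,-58,135])+d*17,O)
E
```

```text
N 3 row [-0.0021, -0.0264, 0.0247, 0.054, 0.001, -0.0336] | dist 43.3 rot 21.9
```

```bash
python3 -m pendant '[[-0.002,-0.026,0.025,0.054,0.001,-0.034,-0.5],[-0.002,-0.026,0.025,0.054,0.001,-0.034,-0.5],[-0.002,-0.026,0.025,0.054,0.001,-0.034,-0.5],[0,0,0,0,0,0,-0.5]]'
python3 - <<'E'
from h import *
s=telemetry.read_state();print(s['qpos'],s['clock'])
O=ori(60,68);d=O.apply([0,0,1]);plan(np.array([508,-58,135])+d*17,O)
E
```

```text
clock: 10.05
position: [516.0, -40.0, 126.9]
orientation: [-1.917, -1.312, -1.11]
force: [0.7, 0.1, -1.6]
finger_gap: 66.8
grasp_force: 40.0
[ 1.09116738  1.00192235 -0.67965856  2.00342904 -0.74896101  0.69425227
  0.912555  ] 10.05
N 1 row [-0.0071, -0.0019, -0.0103, -0.0032, 0.0003, 0.0049] | dist 5.1 rot 0.7
```

```bash
python3 -m pendant '[[0,0,0,0,0,-0.0925,-0.5],[0,0,0,0,0,-0.0925,-0.5],[0,0,0,0,0,-0.0925,-0.5],[0,0,0,0,0,-0.0925,-0.5],[0,0,0,0,0,-0.0925,-0.5],[0,0,0,0,0,-0.0925,-0.5],[0,0,0,0,0,-0.0925,-0.5],[0,0,0,0,0,-0.0925,-0.5],[0,0,0,0,0,-0.0925,-0.5],[0,0,0,0,0,-0.0925,-0.5],[0,0,0,0,0,-0.0925,-0.5],[0,0,0,0,0,-0.0925,-0.5]]' && python3 -m pendant '[[0,0,0,0,0,-0.0925,-0.5],[0,0,0,0,0,-0.0925,-0.5],[0,0,0,0,0,-0.0925,-0.5],[0,0,0,0,0,-0.0925,-0.5],[0,0,0,0,0,0,-0.5],[0,0,0,0,0,0,-0.5],[0,0,0,0,0,0,-0.5],[0,0,0,0,0,0,-0.5]]'
python3 - <<'E'
from h import *
s=telemetry.read_state();print(s['qpos'],s['clock'])
a=grab('side')['img'][170:330,150:450];b=grab('top')['img'][180:320,280:480]
cv2.imwrite('pics/dump.png',np.vstack([cv2.resize(a,(560,298),interpolation=2),cv2.resize(b,(560,300))[:,:]])[...,::-1])
E
```

```text
clock: 11.55
position: [513.4, -41.0, 127.4]
orientation: [-0.328, 2.336, 1.186]
force: [-0.1, 0.3, -1.5]
finger_gap: 67.0
grasp_force: 40.0
clock: 12.55
position: [514.3, -41.5, 126.6]
orientation: [-1.069, 1.927, 0.806]
force: [-0.1, -0.4, -1.8]
finger_gap: 67.0
grasp_force: 40.0
[ 1.35467516  1.30760164 -1.23430264  1.99975775  0.22652779  0.55924108
  2.90661778] 12.55
```

View pics/dump.png

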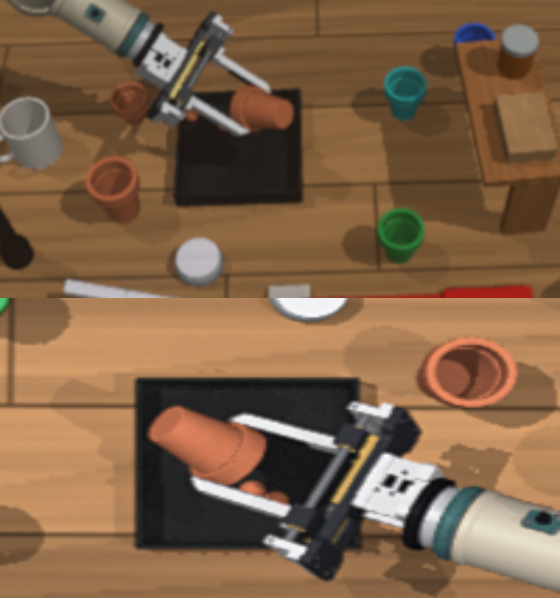

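The pot is upside down at about (215,445) in the montage. Two balls show below its mouth at (255,488) and (278,498), inside the tray. I roll it back to upright and check.

```bash
python3 -m pendant '[[0,0,0,0,0,0.0925,-0.5],[0,0,0,0,0,0.0925,-0.5],[0,0,0,0,0,0.0925,-0.5],[0,0,0,0,0,0.0925,-0.5],[0,0,0,0,0,0.0925,-0.5],[0,0,0,0,0,0.0925,-0.5],[0,0,0,0,0,0.0925,-0.5],[0,0,0,0,0,0.0925,-0.5],[0,0,0,0,0,0.0925,-0.5],[0,0,0,0,0,0.0925,-0.5],[0,0,0,0,0,0.0925,-0.5],[0,0,0,0,0,0.0925,-0.5]]' && python3 -m pendant '[[0,0,0,0,0,0.0925,-0.5],[0,0,0,0,0,0.0925,-0.5],[0,0,0,0,0,0.0925,-0.5],[0,0,0,0,0,0.0925,-0.5],[0,0,0,0,0,0,-0.5]]'
python3 - <<'E'
from h import *
s=telemetry.read_state();print(s['qpos'],s['clock'])
plan(s['position'],ori(60,68))
a=grab('wrist')['img'];b=grab('top')['img'][180:320,300:460];c=grab('side')['img'][200:300,220:340]
cv2.imwrite('pics/after.png',np.hstack([cv2.resize(a,(400,300)),np.vstack([cv2.resize(b,(340,298)),cv2.resize(c,(340,284))])[:300]])[...,::-1] if 0 else np.vstack([cv2.resize(a,(400,300)),np.hstack([cv2.resize(b,(200,175)),cv2.resize(c,(200,175))])])[...,::-1])
E
```

```text
clock: 14.15
position: [514.6, -41.6, 126.6]
orientation: [-1.449, -2.088, -1.43]
force: [-0.2, 0.6, -1.8]
finger_gap: 67.0
grasp_force: 40.0
clock: 14.78
position: [514.5, -41.3, 126.4]
orientation: [-1.919, -1.309, -1.111]
force: [-0.0, 0.2, -1.0]
finger_gap: 66.8
grasp_force: 40.0
[ 1.02171374  0.96277247 -0.55580477  2.00790577 -0.86547175  0.76607635
  1.02906924] 14.775
N 1 row [0.0, 0.0, 0.0, -0.0024, 0.0005, 0.004] | dist 0.0 rot 0.5
```

View pics/after.png

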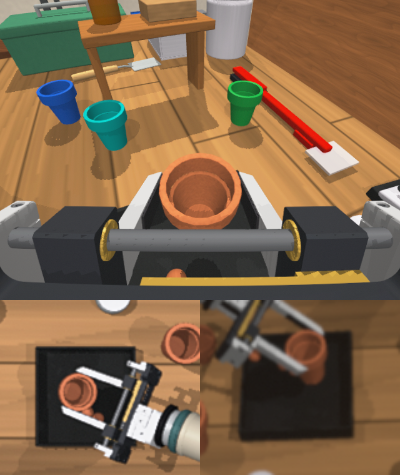

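The held pot shows empty at (200,195) in the wrist view, with balls behind it in the tray. I work out the carry to pot_l, restoring the tool tilt used at the grasp.

```bash
cat >> h.py <<'E'
OG=R.from_rotvec([-1.593,-1.679,-.833]);PG=np.array([544.3,276.0,62.5])
y=OG.apply([0,1,0]);c=np.array([544.5,262.8,0]);c=c-y*((c-PG)@y)*np.array([1,1,0])
POT=OG.inv().apply(c-PG)   # pot_m origin in tool
def place(p,phi):
    O=R.from_rotvec([0,0,np.radians(phi-93)])*OG;return np.array(p)-O.apply(POT),O
E
python3 - <<'E'
from h import *
print(POT)
s=telemetry.read_state()
a=plan(np.array(s['position'])+[0,0,80],R.from_rotvec(s['orientation']),N=3)
plan(*place([604.2,-260.4,130],45),N=9,start=a)
E
```

```text
[-5.87905486e+01 -3.97771662e-06  2.49799705e+01]
N 3 row [0.0577, 0.0003, -0.0333, 0.0, 0.0, 0.0] | dist 80.0 rot 0.0
N 9 row [-0.022, 0.0545, -0.0275, -0.0192, -0.0048, 0.0124] | dist 232.1 rot 24.1
```

```bash
python3 -m pendant '[[0.058,0,-0.033,0,0,0,-0.5],[0.058,0,-0.033,0,0,0,-0.5],[0.058,0,-0.033,0,0,0,-0.5],[-0.022,0.054,-0.028,-0.019,-0.005,0.012,-0.5],[-0.022,0.054,-0.028,-0.019,-0.005,0.012,-0.5],[-0.022,0.054,-0.028,-0.019,-0.005,0.012,-0.5],[-0.022,0.054,-0.028,-0.019,-0.005,0.012,-0.5],[-0.022,0.054,-0.028,-0.019,-0.005,0.012,-0.5],[-0.022,0.054,-0.028,-0.019,-0.005,0.012,-0.5]]'
python3 - <<'E'
from h import *
s=telemetry.read_state();print(s['qpos'],s['clock'])
plan(*place([604.2,-260.4,130],45))
E
```

```text
clock: 16.05
position: [589.2, -178.1, 196.4]
orientation: [-2.193, -1.088, -1.179]
force: [-0.2, -0.5, -0.6]
finger_gap: 67.2
grasp_force: 40.0
[ 1.06560185  0.8236207  -0.4741262   1.82656676 -0.90114324  0.86928208
  0.7783432 ] 16.05
N 2 row [-0.0327, 0.0812, -0.0401, -0.0287, -0.0065, 0.0186] | dist 76.9 rot 8.0
```

```bash
python3 -m pendant '[[-0.022,0.054,-0.027,-0.019,-0.004,0.012,-0.5],[-0.022,0.054,-0.027,-0.019,-0.004,0.012,-0.5],[-0.022,0.054,-0.027,-0.019,-0.004,0.012,-0.5],[0,0,0,0,0,0,-0.5]]'
python3 - <<'E'
from h import *
s=telemetry.read_state();print(s['qpos'],s['clock'])
plan(*place([604.2,-260.4,130],45))
O=R.from_rotvec(s['orientation']);o=np.array(s['position'])+O.apply(POT);print('pot est',o)
def fit(q):
    h=cv2.convexHull(q.astype(np.float32))[:,0];A=np.c_[2*h,np.ones(len(h))];c=np.linalg.lstsq(A,(h**2).sum(1),rcond=None)[0];return c[:2].round(1),np.sqrt(c[2]+c[0]**2+c[1]**2).round(1)
for n in('top','side','wrist'):
    f=grab(n);P=cloud(f);r=np.hypot(P[...,0]-604,P[...,1]+260);im=cv2.cvtColor(f['img'],cv2.COLOR_RGB2HSV)
    terr=((im[...,0]<14)&(im[...,1]>110))
    for H,rr in((o[2]+78,50),(98,50)):
        m=(abs(P[...,2]-H)<4)&(r<rr)&terr;q=P[m]
        print(n,H.__round__(0) if H!=98 else H,len(q),fit(q[:,:2]) if len(q)>8 else '')
    if n=='top': b=P[(im[...,0]<14)&(im[...,1]>110)&(P[...,2]<60)&(abs(P[...,0]-501)<100)&(abs(P[...,1]+79)<100)];print('balls px',len(b),b.mean(0) if len(b) else 0);bi=f['img'][200:320,310:430]
    if n=='wrist': wi=f['img']
cv2.imwrite('pics/c.png',np.hstack([cv2.resize(wi,(480,360)),cv2.resize(bi,(320,360))])[...,::-1])
E
```

```text
clock: 16.55
position: [611.9, -252.1, 192.5]
orientation: [-2.319, -0.965, -1.214]
force: [-1.0, 0.0, -1.4]
finger_gap: 67.2
grasp_force: 40.0
[ 1.08905159  0.83582177 -0.43175296  1.74795743 -0.92390007  0.85596665
  0.72243261] 16.55
N 1 row [0.0026, 0.0007, 0.0039, 0.0, -0.0007, 0.0017] | dist 1.9 rot 0.2
pot est [ 602.89058189 -261.62050481  130.00840156]
top 208.0 257 (array([ 600.6, -262.7]), np.float64(34.9))
top 98 150 (array([ 600.8, -259.3]), np.float64(37.5))
balls px 257 [ 451.59681361 -113.62803467   22.4382139 ]
side 208.0 156 (array([ 603.5, -259.6]), np.float64(34.1))
side 98 144 (array([ 607.2, -262.5]), np.float64(38.9))
wrist 208.0 5025 (array([ 602.7, -257.7]), np.float64(34.3))
wrist 98 1179 (array([ 603.9, -261.6]), np.float64(38.1))
```

View pics/c.png

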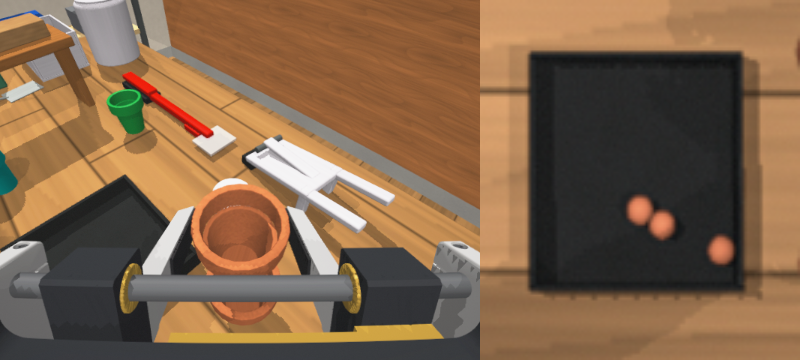

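All three balls are in the tray, at (640,210), (662,224) and (721,250) in the crop. pot_m hangs over pot_l to within about 2 mm. I lower it in stages, watching the force.

```bash
python3 - <<'E'
from h import *
a=plan(*place([604.4,-262,127],45),N=1);b=plan(*place([604.4,-262,62],45),N=4,start=a);plan(*place([604.4,-262,52],45),N=2,start=b)
E
```

```text
N 1 row [-0.0095, 0.0103, 0.002, -0.0024, -0.0018, 0.0023] | dist 5.6 rot 0.4
N 4 row [-0.0333, -0.0001, 0.0233, 0.0, 0.0, 0.0] | dist 65.0 rot 0.0
N 2 row [-0.0102, -0.0, 0.0072, 0.0, 0.0, 0.0] | dist 10.0 rot 0.0
```

```bash
python3 - <<'E'
from h import *
s=telemetry.read_state();print(np.round(s['position'],2),s['joint_vel'])
for i in range(2): cams.grab_frame('top');s=telemetry.read_state();print(np.round(s['position'],2),np.round(np.array(s['position'])+R.from_rotvec(s['orientation']).apply(POT),1))
E
```

```text
[ 611.74 -248.62  193.06] [-5.80702837e-03 -1.25139198e-03 -4.97716470e-03  4.49897238e-03
  5.99641184e-05 -2.00269875e-03 -3.16406449e-04]
[ 611.8  -248.49  193.06] [ 602.8 -257.9  130.5]
[ 611.88 -248.56  193.05] [ 602.9 -258.   130.5]
```

```bash
python3 - <<'E'
from h import *
a=plan(*place([604.4,-260.8,126],45),N=1)
E
python3 -m pendant '[[-0.009,0.007,0.003,-0.002,-0.002,0.002,-0.5],[0,0,0,0,0,0,-0.5],[-0.033,0,0.023,0,0,0,-0.5],[-0.033,0,0.023,0,0,0,-0.5],[-0.033,0,0.023,0,0,0,-0.5],[-0.016,0,0.011,0,0,0,-0.5],[0,0,0,0,0,0,-0.5]]'
python3 - <<'E'
from h import *
s=telemetry.read_state();print(s['force'],np.round(np.array(s['position'])+R.from_rotvec(s['orientation']).apply(POT),1))
plan(*place([604.4,-260.8,50],45),N=3)
E
```

```text
N 1 row [-0.0105, 0.008, 0.0049, -0.0024, -0.0017, 0.0024] | dist 5.6 rot 0.4
clock: 17.68
position: [613.0, -252.6, 132.4]
orientation: [-2.322, -0.96, -1.21]
force: [0.5, -0.8, -0.9]
finger_gap: 66.9
grasp_force: 40.0
[ 0.48116901 -0.7670523  -0.85817667] [ 603.6 -262.    69.9]
N 3 row [-0.0129, -0.0003, 0.0104, 0.0, 0.0001, -0.0002] | dist 19.9 rot 0.1
```

```bash
python3 -m pendant '[[-0.0129,0,0.0104,0,0,0,-0.5],[-0.0129,0,0.0104,0,0,0,-0.5],[-0.0129,0,0.0104,0,0,0,-0.5],[0,0,0,0,0,0,-0.5],[0,0,0,0,0,0,-0.5]]'
python3 - <<'E'
from h import *
s=telemetry.read_state();print(s['force'],np.round(np.array(s['position'])+R.from_rotvec(s['orientation']).apply(POT),1))
plan(*place([604.4,-260.8,44],45),N=3)
E
```

```text
clock: 18.3
position: [614.3, -251.8, 113.5]
orientation: [-2.322, -0.962, -1.211]
force: [-0.5, -0.4, -0.9]
finger_gap: 67.1
grasp_force: 40.0
[-0.45054839 -0.35398796 -0.86090052] [ 605.  -261.4   51. ]
N 3 row [-0.0048, -0.0007, 0.0033, 0.0002, 0.0002, 0.0001] | dist 7.1 rot 0.1
```

```bash
python3 -m pendant '[[-0.0048,0,0.0033,0,0,0,-0.5],[-0.0048,0,0.0033,0,0,0,-0.5],[-0.0048,0,0.0033,0,0,0,-0.5],[0,0,0,0,0,0,-0.5]]'; python3 -m pendant '[[-0.002,0,0.0014,0,0,0,-0.5],[0,0,0,0,0,0,-0.5]]'
python3 - <<'E'
from h import *
s=telemetry.read_state();print(s['force'],np.round(np.array(s['position'])+R.from_rotvec(s['orientation']).apply(POT),1))
E
```

```text
clock: 18.8
position: [614.1, -251.9, 106.2]
orientation: [-2.322, -0.962, -1.21]
force: [0.3, -0.1, -0.9]
finger_gap: 67.3
grasp_force: 40.0
clock: 19.05
position: [614.2, -251.9, 105.6]
orientation: [-2.322, -0.962, -1.211]
force: [0.8, -0.4, -0.0]
finger_gap: 66.6
grasp_force: 40.4
[ 0.82597513 -0.44816697 -0.03350142] [ 605.  -261.4   43.1]
```

```bash
python3 -m pendant '[[-0.002,0,0.0014,0,0,0,-0.5],[0,0,0,0,0,0,-0.5]]'; python3 -m pendant '[[-0.002,0,0.0014,0,0,0,-0.5],[0,0,0,0,0,0,-0.5]]'
python3 - <<'E'
from h import *
s=telemetry.read_state();print(s['force'],np.round(np.array(s['position'])+R.from_rotvec(s['orientation']).apply(POT),1))
E
```

```text
clock: 19.3
position: [614.4, -251.7, 105.2]
orientation: [-2.321, -0.962, -1.212]
force: [-1.7, -0.1, 3.7]
finger_gap: 66.9
grasp_force: 42.1
clock: 19.55
position: [614.8, -251.4, 105.0]
orientation: [-2.32, -0.962, -1.213]
force: [-2.1, -1.0, 7.0]
finger_gap: 67.0
grasp_force: 43.5
[-2.12070111 -0.9947292   7.00169132] [ 605.7 -260.8   42.5]
```

Contact comes at 42.5 mm with 7 N, so the pot is home. I release and back off.

```bash
python3 -m pendant '[[0,0,0,0,0,0,-0.1],[0,0,0,0,0,0,0.5],[0,0,0,0,0,0,1],[0,0,0,0,0,0,1],[0,0,0,0,0,0,1],[0,0,-0.04,0,0,0,1],[0,0,-0.08,0,0,0,1],[0,0,-0.1,0,0,0,1],[0,0,-0.1,0,0,0,1],[0,0,-0.1,0,0,0,1]]'
python3 - <<'E'
from h import *
s=telemetry.read_state();print(s['qpos'])
def fit(q):
    h=cv2.convexHull(q.astype(np.float32))[:,0];A=np.c_[2*h,np.ones(len(h))];c=np.linalg.lstsq(A,(h**2).sum(1),rcond=None)[0];return c[:2].round(1),np.sqrt(c[2]+c[0]**2+c[1]**2).round(1)
for n in('top','side','wrist'):
    f=grab(n);P=cloud(f);im=cv2.cvtColor(f['img'],cv2.COLOR_RGB2HSV);terr=((im[...,0]<14)&(im[...,1]>110))
    for c,H in(((605,-261),120),((605,-261),98),((427,-259),60)):
        q=P[(abs(P[...,2]-H)<4)&(np.hypot(P[...,0]-c[0],P[...,1]-c[1])<50)&terr]
        print(n,H,len(q),(fit(q[:,:2]),q[:,2].mean()) if len(q)>8 else '')
O=R.from_rotvec(s['orientation'])
for ph in (-31+90,-31-90): pass
yy=O.apply([0,1,0]);print('tool y',yy)
E
```

```text
clock: 20.8
position: [514.3, -350.4, 200.2]
orientation: [-2.324, -0.961, -1.208]
force: [0.0, 0.3, -0.9]
finger_gap: 94.0
grasp_force: 0.0
[ 1.25233646  0.83706418 -0.35080073  1.66658576 -0.79472233  1.06529221
  0.73786412]
top 120 220 ((array([ 601.7, -259.8]), np.float64(33.9)), np.float64(119.49608276544677))
top 98 203 ((array([ 598.2, -257.2]), np.float64(36.5)), np.float64(97.85855284911827))
top 60 142 ((array([ 424. , -257.9]), np.float64(30.1)), np.float64(59.920276336049604))
side 120 160 ((array([ 609.9, -264.1]), np.float64(34.7)), np.float64(119.70751855040594))
side 98 157 ((array([ 610.8, -262.5]), np.float64(37.5)), np.float64(97.91739583145633))
side 60 85 ((array([ 430., -261.]), np.float64(31.3)), np.float64(59.41850210499243))
wrist 120 1185 ((array([ 604.8, -260.6]), np.float64(34.0)), np.float64(120.12093777955688))
wrist 98 1263 ((array([ 601. , -263.2]), np.float64(36.5)), np.float64(98.60011956893673))
wrist 60 46 ((array([ 431.7, -256.3]), np.float64(29.3)), np.float64(59.81792403516276))
tool y [ 0.70529192 -0.70891202  0.00265537]
```

pot_m's rim is now 120 mm up and centred at about (604.8,-260.6), so it is seated. pot_s comes next, gripped from above.

```bash
python3 - <<'E'
from h import *
plan([427,-259,170],ori(0,45))
E
```

```text
N 6 row [-0.0056, -0.0533, 0.0116, 0.0006, -0.0797, -0.0003] | dist 131.4 rot 54.8
```

```bash
python3 -m pendant '[[-0.006,-0.053,0.012,0,-0.08,0,1],[-0.006,-0.053,0.012,0,-0.08,0,1],[-0.006,-0.053,0.012,0,-0.08,0,1],[-0.006,-0.053,0.012,0,-0.08,0,1],[-0.006,-0.053,0.012,0,-0.08,0,1],[-0.006,-0.053,0.012,0,-0.08,0,1],[0,0,0,0,0,0,1],[0,0,0,0,0,0,1]]'
python3 - <<'E'
from h import *
s=telemetry.read_state();print(s['qpos'])
def fit(q):
    h=cv2.convexHull(q.astype(np.float32))[:,0];A=np.c_[2*h,np.ones(len(h))];c=np.linalg.lstsq(A,(h**2).sum(1),rcond=None)[0];return c[:2],np.sqrt(c[2]+c[0]**2+c[1]**2).round(1)
f=grab('wrist');P=cloud(f)
q=P[(abs(P[...,2]-60)<4)&(np.hypot(P[...,0]-427,P[...,1]+259)<50)];print(len(q));c=fit(q[:,:2]);print(c)
plan([427,-259,42],ori(0,45),N=6);plan([*c[0],42],ori(0,45),N=6)
E
```

```text
clock: 21.95
position: [428.9, -255.7, 168.0]
orientation: [2.9, 1.203, 0.002]
force: [-0.9, -0.3, -0.3]
finger_gap: 93.9
grasp_force: 0.0
[ 0.35298349  0.47225637  0.18245433  1.97794215 -0.12798702  0.7001886
 -0.17089484]
1268
(array([ 428.24824291, -258.57797255]), np.float64(30.6))
N 6 row [-0.0009, 0.0001, 0.0525, 0.0002, -0.0, -0.0002] | dist 126.1 rot 0.2
N 6 row [-0.0004, 0.0003, 0.0525, 0.0002, -0.0, -0.0002] | dist 126.1 rot 0.2
```

```bash
python3 -m pendant '[[-0.0006,0.0002,0.0525,0,0,0,1],[-0.0006,0.0002,0.0525,0,0,0,1],[-0.0006,0.0002,0.0525,0,0,0,1],[-0.0006,0.0002,0.0525,0,0,0,1],[-0.0006,0.0002,0.0525,0,0,0,1],[-0.0006,0.0002,0.0525,0,0,0,1],[0,0,0,0,0,0,1],[0,0,0,0,0,0,-0.6],[0,0,0,0,0,0,-0.6],[0,0,0,0,0,0,-0.6],[0,0,0,0,0,0,-0.6],[0,0,0,0,0,0,-0.6]]' 30
python3 - <<'E'
from h import *
s=telemetry.read_state();p=np.array(s['position']);O=R.from_rotvec(s['orientation'])
a=plan(p+[0,0,170],O);plan([604.8,-260.8,a[0][2]],O,start=a)
E
```

```text
clock: 23.5
position: [428.7, -258.4, 43.0]
orientation: [2.9, 1.199, 0.002]
force: [0.2, 1.4, 4.9]
finger_gap: 60.9
grasp_force: 29.6
N 4 row [-0.0, 0.0004, -0.1062, 0.0, 0.0, 0.0] | dist 170.0 rot 0.0
N 4 row [0.0769, 0.0788, 0.0003, 0.0, 0.0, 0.0] | dist 176.1 rot 0.0
```

```bash
python3 -m pendant '[[0,0,-0.05,0,0,0,-0.6],[0,0,-0.1,0,0,0,-0.6],[0,0,-0.1,0,0,0,-0.6],[0,0,-0.1,0,0,0,-0.6],[0,0,-0.075,0,0,0,-0.6],[0.05,0.05,0,0,0,0,-0.6],[0.077,0.079,0,0,0,0,-0.6],[0.077,0.079,0,0,0,0,-0.6],[0.077,0.079,0,0,0,0,-0.6],[0.027,0.029,0,0,0,0,-0.6],[0,0,0,0,0,0,-0.6],[0,0,0,0,0,0,-0.6]]'
python3 - <<'E'
from h import *
def fit(q):
    h=cv2.convexHull(q.astype(np.float32))[:,0];A=np.c_[2*h,np.ones(len(h))];c=np.linalg.lstsq(A,(h**2).sum(1),rcond=None)[0];return c[:2].round(1),np.sqrt(c[2]+c[0]**2+c[1]**2).round(1)
for n in('top','side','wrist'):
    f=grab(n);P=cloud(f);im=cv2.cvtColor(f['img'],cv2.COLOR_RGB2HSV);terr=((im[...,0]<14)&(im[...,1]>110))
    for H in(telemetry.read_state()['position'][2]-43+60,120):
        q=P[(abs(P[...,2]-H)<4)&(np.hypot(P[...,0]-605,P[...,1]+261)<50)&terr]
        print(n,round(H),len(q),fit(q[:,:2]) if len(q)>8 else '')
s=telemetry.read_state();print(s['position'])
plan([604.8,-260.8,190],ori(0,45))
E
```

```text
clock: 25.0
position: [603.2, -260.6, 212.5]
orientation: [2.902, 1.198, -0.001]
force: [-0.1, 0.1, -0.5]
finger_gap: 60.9
grasp_force: 29.7
top 230 41 (array([ 603.2, -257.8]), np.float64(25.3))
top 120 77 (array([ 605.9, -256.2]), np.float64(29.4))
side 230 117 (array([ 604.1, -262.7]), np.float64(30.7))
side 120 125 (array([ 608.9, -262.7]), np.float64(34.4))
wrist 230 3596 (array([ 603.1, -261.3]), np.float64(30.8))
wrist 120 1085 (array([ 607. , -260.5]), np.float64(34.1))
[ 603.61176383 -260.84007328  213.17903187]
N 1 row [0.0022, 0.0018, 0.058, 0.0015, 0.0003, -0.0013] | dist 23.2 rot 0.2
```

```bash
python3 -m pendant '[[0.0035,0.0035,0.03,0.001,0,-0.001,-0.6],[0,0,0.055,0,0,0,-0.6],[0,0,0.055,0,0,0,-0.6],[0,0,0.045,0,0,0,-0.6],[0,0,0.02,0,0,0,-0.6],[0,0,0,0,0,0,-0.6],[0,0,0,0,0,0,-0.6]]'
```

```text
clock: 26.02
position: [607.2, -260.9, 131.7]
orientation: [2.9, 1.202, 0.002]
force: [-0.2, -0.5, -0.5]
finger_gap: 61.0
grasp_force: 29.7
```

```bash
python3 -m pendant '[[-0.002,-0.002,0.006,0,0,0,-0.6],[0,0,0.006,0,0,0,-0.6],[0,0,0,0,0,0,-0.6],[0,0,0,0,0,0,-0.6]]'; python3 -m pendant '[[0,0,0.0035,0,0,0,-0.6],[0,0,0,0,0,0,-0.6],[0,0,0,0,0,0,-0.6]]';python3 -m pendant '[[0,0,0.0025,0,0,0,-0.6],[0,0,0,0,0,0,-0.6],[0,0,0,0,0,0,-0.6]]'
```

```text
clock: 26.52
position: [605.6, -260.7, 126.2]
orientation: [2.901, 1.202, 0.0]
force: [-0.3, -0.4, -0.7]
finger_gap: 60.8
grasp_force: 29.7
clock: 26.9
position: [605.5, -260.6, 124.7]
orientation: [2.901, 1.202, 0.0]
force: [0.0, -0.7, -0.8]
finger_gap: 61.2
grasp_force: 29.7
clock: 27.28
position: [605.5, -260.7, 123.7]
orientation: [2.901, 1.202, 0.0]
force: [0.0, 0.9, -0.3]
finger_gap: 61.1
grasp_force: 29.7
```

```bash
python3 -m pendant '[[0,0,0.002,0,0,0,-0.6],[0,0,0,0,0,0,-0.6],[0,0,0,0,0,0,-0.6]]';python3 -m pendant '[[0,0,0.0015,0,0,0,-0.6],[0,0,0,0,0,0,-0.6],[0,0,0,0,0,0,-0.6]]'
```

```text
clock: 27.65
position: [605.7, -260.7, 123.3]
orientation: [2.901, 1.202, 0.001]
force: [-0.7, -0.1, 2.1]
finger_gap: 61.3
grasp_force: 29.7
clock: 28.02
position: [606.0, -261.1, 123.1]
orientation: [2.9, 1.202, 0.002]
force: [0.4, 0.2, 5.6]
finger_gap: 61.0
grasp_force: 29.7
```

Contact comes at the expected height, so I release, rise and check.

```bash
python3 -m pendant '[[0,0,0,0,0,0,-0.2],[0,0,0,0,0,0,0.4],[0,0,0,0,0,0,1],[0,0,0,0,0,0,1],[0,0,0,0,0,0,1],[0,0,-0.03,0,0,0,1],[0,0,-0.08,0,0,0,1],[0,0,-0.12,0,0,0,1],[-0.1,0,-0.12,0,0,0,1],[-0.12,0,0,0,0,0,1],[-0.12,0,0,0,0,0,1],[0,0,0,0,0,0,1]]'
python3 - <<'E'
from h import *
def fit(q):
    h=cv2.convexHull(q.astype(np.float32))[:,0];A=np.c_[2*h,np.ones(len(h))];c=np.linalg.lstsq(A,(h**2).sum(1),rcond=None)[0];return c[:2].round(1),np.sqrt(c[2]+c[0]**2+c[1]**2).round(1)
ims=[]
for n in('top','side'):
    f=grab(n);P=cloud(f);im=cv2.cvtColor(f['img'],cv2.COLOR_RGB2HSV);terr=((im[...,0]<14)&(im[...,1]>110))
    for H in(140,120,98):
        q=P[(abs(P[...,2]-H)<4)&(np.hypot(P[...,0]-605,P[...,1]+261)<50)&terr]
        print(n,H,len(q),(fit(q[:,:2]),q[:,2].mean().round(1)) if len(q)>8 else '')
    ims.append(f['img'])
cv2.imwrite('pics/end.png',np.hstack([cv2.resize(ims[0][140:330,300:540],(400,317)),cv2.resize(ims[1][180:370,130:370],(400,317))])[...,::-1])
E
```

```text
clock: 29.52
position: [505.4, -361.3, 264.0]
orientation: [2.903, 1.189, -0.003]
force: [-0.1, -0.1, 0.0]
finger_gap: 94.1
grasp_force: 0.0
top 140 172 ((array([ 601.5, -260.8]), np.float64(30.4)), np.float64(139.5))
top 120 197 ((array([ 602.4, -257. ]), np.float64(31.8)), np.float64(120.0))
top 98 164 ((array([ 598.9, -256.1]), np.float64(35.2)), np.float64(98.0))
side 140 125 ((array([ 607.2, -263.7]), np.float64(31.1)), np.float64(139.5))
side 120 148 ((array([ 611.2, -261.4]), np.float64(33.0)), np.float64(119.8))
side 98 111 ((array([ 614.3, -259.9]), np.float64(35.4)), np.float64(98.3))
```

View pics/end.png

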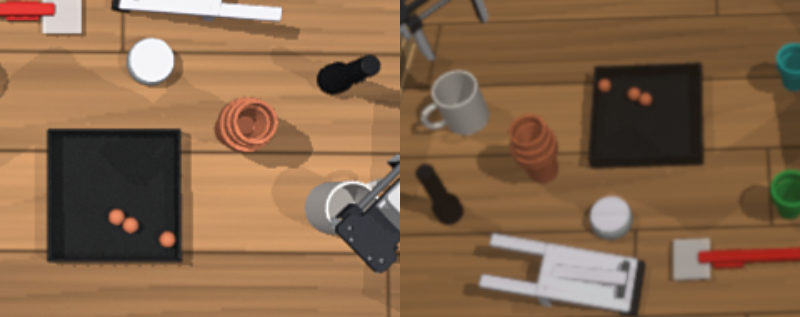

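The three pots are nested at (248,125), with rims at 98, 120 and 140 mm. All three balls are in the tray, the other things on the bench have not moved, and the gripper is clear.

```bash
python3 -c "
from station import ctrl;print(ctrl.job_done())"
```

```text
the job is handed in; nothing more can be done
None
```

I handed the job in at about 30 s of the 72 s allowed: all three balls are in the tray, the small pot is in the middle one and that in the large one, both fully home by the cameras, and nothing else was disturbed; no verdict came back.

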